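# Find the preserve jar that has not sealed

### The job

One of the four jars cooling on the wire rack has not sealed. Test them by pressing the middle of the lid with a light fingertip push, never over 25 N: a sealed lid only gives a little, springily, the bad one clicks in and springs back. Take the jar whose lid clicks off the rack and set it down gently, upright, in the white tray for the fridge; leave the sealed jars standing where they are and the other kitchen things alone.

Things in the scene. Friction and masses are not known exactly. Their poses are not given: they have to be found in the camera images.
- rack: wire cooling rack, 270 x 270 mm, its wire tops 16 mm above the worktop; origin under its centre at worktop height, x and y along its sides; fixed to the worktop. Four identical jars stand on it in two rows of two, about 125 mm from centre to centre
- tray_floor (a point): middle of the floor (upper side, 4 mm above the worktop) of the shallow white tray, 200 mm along its x by 150 mm along its y outside, walls 4 mm thick with the rim 22 mm above the worktop; empty, fixed to the worktop
- jar_a_mid (a point): point on the axis of one of four like jars, 42 mm above its underside (half-way up), z along the axis. Upright amber jar, about 0.4 kg, round, 64 mm wide up to 53 mm, then a shoulder and a plain metal lid 59 mm wide, 14 mm high, with a dome 36 mm wide, 4.5 mm proud, in its middle. Jars differ a little in height: the dome's top is 81 to 88 mm above the underside. Any jar may stand in any of the four places
- lid_a (a joint): how far the dome of jar_a's lid is pressed in: about 0 at rest (sealed domes sit under 0.1 mm lower, too little to see), 0.003 m fully in. Sealed: springy and stiff, yields 0.5 to 1 mm at 10 N with no click; over 25 N spoils the seal. Not sealed: holds up to about 9 N, then snaps the whole 3 mm in with a click (resistance falls to about 2 N on the way) and springs back when let go
- jar_b_mid (a point): point on the axis of one of four like jars, 42 mm above its underside (half-way up), z along the axis. Upright amber jar, about 0.4 kg, round, 64 mm wide up to 53 mm, then a shoulder and a plain metal lid 59 mm wide, 14 mm high, with a dome 36 mm wide, 4.5 mm proud, in its middle. Jars differ a little in height: the dome's top is 81 to 88 mm above the underside. Any jar may stand in any of the four places
- lid_b (a joint): how far the dome of jar_b's lid is pressed in: about 0 at rest (sealed domes sit under 0.1 mm lower, too little to see), 0.003 m fully in. Sealed: springy and stiff, yields 0.5 to 1 mm at 10 N with no click; over 25 N spoils the seal. Not sealed: holds up to about 9 N, then snaps the whole 3 mm in with a click (resistance falls to about 2 N on the way) and springs back when let go
- jar_c_mid (a point): point on the axis of one of four like jars, 42 mm above its underside (half-way up), z along the axis. Upright amber jar, about 0.4 kg, round, 64 mm wide up to 53 mm, then a shoulder and a plain metal lid 59 mm wide, 14 mm high, with a dome 36 mm wide, 4.5 mm proud, in its middle. Jars differ a little in height: the dome's top is 81 to 88 mm above the underside. Any jar may stand in any of the four places
- lid_c (a joint): how far the dome of jar_c's lid is pressed in: about 0 at rest (sealed domes sit under 0.1 mm lower, too little to see), 0.003 m fully in. Sealed: springy and stiff, yields 0.5 to 1 mm at 10 N with no click; over 25 N spoils the seal. Not sealed: holds up to about 9 N, then snaps the whole 3 mm in with a click (resistance falls to about 2 N on the way) and springs back when let go
- jar_d_mid (a point): point on the axis of one of four like jars, 42 mm above its underside (half-way up), z along the axis. Upright amber jar, about 0.4 kg, round, 64 mm wide up to 53 mm, then a shoulder and a plain metal lid 59 mm wide, 14 mm high, with a dome 36 mm wide, 4.5 mm proud, in its middle. Jars differ a little in height: the dome's top is 81 to 88 mm above the underside. Any jar may stand in any of the four places
- lid_d (a joint): how far the dome of jar_d's lid is pressed in: about 0 at rest (sealed domes sit under 0.1 mm lower, too little to see), 0.003 m fully in. Sealed: springy and stiff, yields 0.5 to 1 mm at 10 N with no click; over 25 N spoils the seal. Not sealed: holds up to about 9 N, then snaps the whole 3 mm in with a click (resistance falls to about 2 N on the way) and springs back when let go
- mug: white mug, 82 mm wide, 95 mm tall, stands on the worktop near the rack and tray; not part of the job; origin at the centre of its underside
- tumbler: drinking glass standing upside down, 76 mm wide, 100 mm tall, stands on the worktop near the rack and tray; not part of the job; origin on its axis at the centre of its underside
- funnel: steel jar funnel standing wide end down, 126 mm wide, 72 mm tall, stands on the worktop near the rack and tray; not part of the job; origin at the centre of its underside
Things that resemble listed ones, but are neither listed nor needed, are in the scene too. Leave any pink look-alike of the part that bears jar_b_mid alone.

How it is judged:
On the way, in this order (a step that is already met when the one before it is completed fails the run):
1. a lid has been pressed in by the fingers until it clicked (((value of joint lid_a above 0.0025 m and contact force between the fingers and lid_a above 0.5 N) or (value of joint lid_b above 0.0025 m and contact force between the fingers and lid_b above 0.5 N) or (value of joint lid_c above 0.0025 m and contact force between the fingers and lid_c above 0.5 N) or (value of joint lid_d above 0.0025 m and contact force between the fingers and lid_d above 0.5 N))).
2. the unsealed jar has been lifted clear of the rack (((value of joint lid_a below -3e-05 m and z of jar_a_mid in the frame of rack above 0.073 m) or (value of joint lid_b below -3e-05 m and z of jar_b_mid in the frame of rack above 0.073 m) or (value of joint lid_c below -3e-05 m and z of jar_c_mid in the frame of rack above 0.073 m) or (value of joint lid_d below -3e-05 m and z of jar_d_mid in the frame of rack above 0.073 m))), for 0.2 s.
At the end, for the whole second after the job is handed in: the unsealed jar, the one whose lid clicks, stands upright (within 5 degrees) and still on the tray's floor, wholly inside its rim; the three sealed jars stand upright within 15 mm of where they were (((value of joint lid_a below -3e-05 m and x of jar_a_mid in the frame of tray_floor between -0.066 and 0.066 m and y of jar_a_mid in the frame of tray_floor between -0.041 and 0.041 m and z of jar_a_mid in the frame of tray_floor below 0.046 m and angle between each of jar_a_mid, jar_b_mid, jar_c_mid, jar_d_mid's own z axis and vertical below 0.08 rad and linear speed of jar_a below 0.02 m/s and distance of each of jar_b_mid, jar_c_mid, jar_d_mid from where it was at the start of the episode below 0.015 m) or (value of joint lid_b below -3e-05 m and x of jar_b_mid in the frame of tray_floor between -0.066 and 0.066 m and y of jar_b_mid in the frame of tray_floor between -0.041 and 0.041 m and z of jar_b_mid in the frame of tray_floor below 0.046 m and angle between each of jar_b_mid, jar_a_mid, jar_c_mid, jar_d_mid's own z axis and vertical below 0.08 rad and linear speed of jar_b below 0.02 m/s and distance of each of jar_a_mid, jar_c_mid, jar_d_mid from where it was at the start of the episode below 0.015 m) or (value of joint lid_c below -3e-05 m and x of jar_c_mid in the frame of tray_floor between -0.066 and 0.066 m and y of jar_c_mid in the frame of tray_floor between -0.041 and 0.041 m and z of jar_c_mid in the frame of tray_floor below 0.046 m and angle between each of jar_c_mid, jar_a_mid, jar_b_mid, jar_d_mid's own z axis and vertical below 0.08 rad and linear speed of jar_c below 0.02 m/s and distance of each of jar_a_mid, jar_b_mid, jar_d_mid from where it was at the start of the episode below 0.015 m) or (value of joint lid_d below -3e-05 m and x of jar_d_mid in the frame of tray_floor between -0.066 and 0.066 m and y of jar_d_mid in the frame of tray_floor between -0.041 and 0.041 m and z of jar_d_mid in the frame of tray_floor below 0.046 m and angle between each of jar_d_mid, jar_a_mid, jar_b_mid, jar_c_mid's own z axis and vertical below 0.08 rad and linear speed of jar_d below 0.02 m/s and distance of each of jar_a_mid, jar_b_mid, jar_c_mid from where it was at the start of the episode below 0.015 m))); the robot touches nothing.
It fails at once if a lid's domed centre is pressed with more than 25 N (contact force between anything else and lid_a above 25 N or contact force between anything else and lid_b above 25 N or contact force between anything else and lid_c above 25 N or contact force between anything else and lid_d above 25 N).
It fails at once if a jar is tipped by over 0.4 rad (angle between any of jar_a_mid, jar_b_mid, jar_c_mid, jar_d_mid's own z axis and vertical above 0.4 rad).
It fails at once if a jar is dropped or slammed into the tray (faster than 0.35 m/s within 15 mm of its floor) ((x of jar_a_mid in the frame of tray_floor between -0.066 and 0.066 m and y of jar_a_mid in the frame of tray_floor between -0.041 and 0.041 m and z of jar_a_mid in the frame of tray_floor below 0.057 m and linear speed of jar_a above 0.35 m/s) or (x of jar_b_mid in the frame of tray_floor between -0.066 and 0.066 m and y of jar_b_mid in the frame of tray_floor between -0.041 and 0.041 m and z of jar_b_mid in the frame of tray_floor below 0.057 m and linear speed of jar_b above 0.35 m/s) or (x of jar_c_mid in the frame of tray_floor between -0.066 and 0.066 m and y of jar_c_mid in the frame of tray_floor between -0.041 and 0.041 m and z of jar_c_mid in the frame of tray_floor below 0.057 m and linear speed of jar_c above 0.35 m/s) or (x of jar_d_mid in the frame of tray_floor between -0.066 and 0.066 m and y of jar_d_mid in the frame of tray_floor between -0.041 and 0.041 m and z of jar_d_mid in the frame of tray_floor below 0.057 m and linear speed of jar_d above 0.35 m/s)).
It fails at once if the mug, the glass or the funnel is moved by over 20 mm (distance of any of mug, tumbler, funnel from where it was at the start of the episode above 0.02 m).
It also fails if it takes over 64 s, if anything falls off the work surface, if the arm or the gripper's body presses on something with over 40 N, if the wrist force passes 120 N, or if a joint passes its speed limit or range.

### The arm

A 7-joint arm with a two-finger parallel gripper is mounted at the origin on the work surface. World frame = base frame: x ahead of the robot, y to its left, z up, the work surface at z = 0. Lengths are in m, angles in rad, forces in N, time in s.
With the tool pointing down it reaches from about 0.4 to 0.875 m from the base axis. Payload 4.4 kg.
Tool frame: the origin (TCP) lies at the very end of the fingers, on their centre line; the grasp point (between the pads) lies manip.hold_point_z behind it (manip.hold_point_z is the distance from the TCP to the grasp point, in m); z points along the fingers, y is the line along which they close (so a half turn about z gives the same grasp; the last joint's range is limited). The gripper opens to 85 mm and grips with 20 to 120 N. Pads are 22 mm wide; open, the fingers measure 114 mm over their backs; the gripper's body (76 mm by 85 mm) begins 54 mm behind the grasp point. The pads swing forward as they close: fully open they stand 13 mm farther back than shut.
Start: joints at [1.142, 0.628, 0.038, 1.517, -0.027, 0.996, -0.02], TCP at [0.231, -0.608, 0.231] pointing down, gripper open.
Joint ranges: [-3.06, 3.06], [-0.37, 2.12], [-1.25, 1.32], [0.18, 2.47], [-1.1, 4.24], [0.23, 1.98], [-2.94, 2.94]. Speed limits (rad/s): [2.57, 2.57, 3.14, 3.14, 3.14, 3.14, 3.14].

### API

Orientations are given as a rotation vector (axis times angle).
In Python, from workcell import manip, grab_frame, get_calibration, ticket gives the robot as it stands.
- The arm moves only by the tool apply_moves, never from a script. Its argument "plan" is a list of rows, each a list of 6 numbers: the shift along the tool's x, y, z in cm, then the turn, a rotation vector about the tool's x, y, z in degrees. In form: [[dx, dy, dz, wx, wy, wz], ...]. A call has 1 to 10 rows; each row shifts and turns the commanded pose from where the row before left it, along the tool's axes as they then stand; what a row does not reach is not made up. A row lasts 1/10 s, in which the tool goes at most 50 mm and 8.59 degrees, less where a joint would pass 70% of its speed; a pose out of reach is approached as far as the arm can. A call with a gripper value outside its range is refused whole. "claw" is the opening in per cent of the stroke, from 0 (shut) to 100 (fully open), set as the call begins (left out, the last holds). The fingers move at their own pace and stop on an object; "force" is the grip in N (left out, the last holds). Time passes only in rows, so rows that do not move let the fingers close. It gives the time, the measured TCP pose, the force, the opening and the grip force at its end, in the units of the state.
- manip.observe(): the state, without advancing time (a new reading comes with each control period).
- grab_frame(name): name is "scene" or "top"; returns (picture, depth): 400x640x3 uint8, red, green, blue; 400x640 float32, m along the optical axis (not along the pixel's ray), 0 where there is no reading.
- get_calibration(name): a dict with "K" (3x3 intrinsics, pixels), "distortion" ([k1, k2, p1, p2, k3] as OpenCV has them; the pictures are not rectified), "world_from_camera" (4x4, takes a point from camera to world coordinates). Camera axes: x right, y up, looking along -z (the intrinsics and any distortion apply to the point x, -y, -z); pixel columns grow to the right and rows downward; lengths in m; the calibration is good to about 2 mm. A picture is of the moment at which its call begins. get_calibration takes no time and is no camera call.
- ticket.close_job(): hands the job in; it is judged then, once.
The state is a dict: "clock": time; "q": joint angles; "joint_velocities": joint speeds; "joint_torque": joint torques, N m; "tcp_pos": TCP position; "eef_rot": TCP orientation; "contact_force": force on the tool from outside, world axes, zero at the start; "torque": the same for the moment, N m; "gripper_width": finger opening in m; "grasp_force": force on a finger pad.
Only numpy, scipy, OpenCV 4.12 (cv2) and the standard library are available. Lean on these libraries where they do the work, as an engineer would, in place of code of your own. Each camera call takes 0.05 s, during which the arm holds its last target. There are 200 camera calls.

## Working session

There is one attempt and no reset: what is moved stays moved. The work goes in short steps, Python scripts to look and compute and a tool call to move; the robot and the scene stay as the last step left them, time stands still between calls to the robot, and variables do not carry over. Pictures are saved under pics/ and viewed, at most 10 in all, crops included, and the job is handed in when it is done.

Besides the shell and the picture viewer there is one more tool, called after ">>>" as name(argument=value, ...), one argument or row to a line, values as JSON. apply_moves: Moves the arm, as the interface text tells. Its arguments: {"type":"object","properties":{"plan":{"type":"array"},"claw":{"type":"number"},"force":{"type":"number"}},"required":["plan"]}

```bash
mkdir -p pics
cat > h.py <<'E'
import numpy as np, cv2
from workcell import manip, grab_frame, get_calibration, ticket
def cloud(name):
    im,d=grab_frame(name); c=get_calibration(name); K=np.array(c["K"]);D=np.array(c["distortion"]);T=np.array(c["world_from_camera"])
    h,w=d.shape; u,v=np.meshgrid(np.arange(w),np.arange(h))
    p=cv2.undistortPoints(np.stack([u,v],-1).reshape(-1,1,2).astype(np.float64),K,D).reshape(h,w,2)
    P=np.stack([p[...,0]*d,-p[...,1]*d,-d],-1)@T[:3,:3].T+T[:3,3]
    P[d==0]=np.nan
    return im,d,P
E
python3 - <<'E'
from h import *
s=manip.observe(); print(s, manip.hold_point_z)
for n in("top","scene"):
    im,d,P=cloud(n); np.savez(n,im=im,P=P); cv2.imwrite(f"pics/{n}0.png",im[...,::-1])
E
```

```text
{'clock': 0.0, 'q': array([ 1.14221517,  0.62929617,  0.03843864,  1.51841074, -0.02698657,
        0.99626656, -0.02002177]), 'joint_velocities': array([-1.16355222e-04, -6.89835372e-05,  3.33363469e-04,  2.83327570e-04,
        1.24610318e-04, -4.95291695e-04, -3.42507092e-04]), 'joint_torque': array([ 1.74781658e-04, -5.63400507e+01,  1.22653484e+00, -1.93451536e+01,
        1.10796030e-02,  1.05549971e-02,  6.05311982e-06]), 'tcp_pos': array([ 0.23046931, -0.60709281,  0.23040772]), 'eef_rot': array([-3.08825825e+00, -5.66386358e-01,  5.77001382e-04]), 'contact_force': array([ 0.22142303, -0.46063509, -0.48922524]), 'torque': array([-0.01714346,  0.04707627, -0.00532539]), 'grasp_force': 0.0, 'gripper_width': 0.08518375082401006} 0.0187
```

View pics/top0.png

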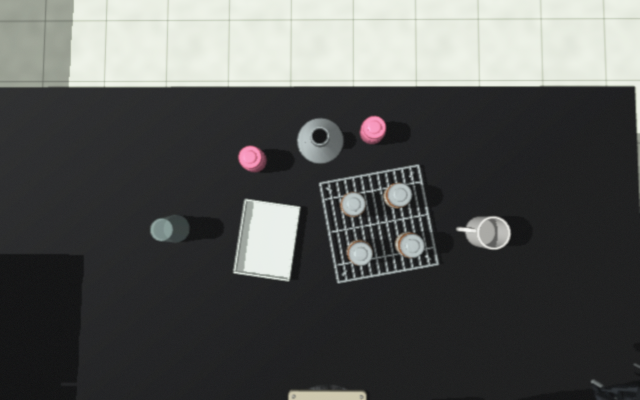

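View pics/scene0.png

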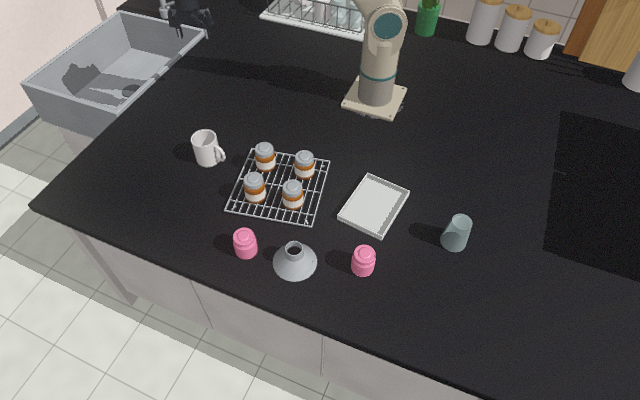

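The top view shows the rack with four grey-lidded jars at about (354,205), (399,195), (360,253) and (411,245). The tray is at (267,240), the funnel at (320,140), the tumbler at (170,229) and the mug at (488,232). The pink look-alikes at (253,158) and (373,130) are off the rack and not candidates. The four amber jars on the rack fit the description.

Run:
```python
from h import *
from scipy import ndimage, optimize
from scipy.spatial.transform import Rotation as R
def circ(p):
    f=lambda q:np.hypot(p[:,0]-q[0],p[:,1]-q[1])-q[2]
    r=optimize.least_squares(f,[*p.mean(0)[:2],.03],loss='soft_l1',f_scale=.002); return r.x
for n in("top","scene"):
    z=np.load(n+".npz");P=z["P"]
    m=(P[...,2]>.088)&(P[...,2]<.125)&(np.hypot(P[...,0],P[...,1])>.35)&(P[...,0]>0.2)
    l,k=ndimage.label(m); 
    for i in range(1,k+1):
        q=P[l==i]
        if len(q)<60: continue
        top=q[:,2].max(); t=q
        e=(q[:,:2].max(0)+q[:,:2].min(0))/2
        vu=np.argwhere(l==i).mean(0)
        dome=q[q[:,2]>np.percentile(q[:,2],98)-.003]
        print(n,len(q),vu[::-1].round(),"mid",e.round(4),"ext",np.ptp(q[:,:2],axis=0).round(3),"zmax",np.percentile(q[:,2],[50,95,99]).round(4),"dome",len(dome),((dome.max(0)+dome.min(0))/2).round(4))
    # tray
    im=z["im"].astype(int)
    w=(im.min(-1)>150)&(P[...,2]<.03)&(P[...,2]>-.01)&(P[...,0]>.3)&(P[...,0]<.9)
    l,k=ndimage.label(w)
    if k:
        i=1+np.argmax(ndimage.sum(w,l,range(1,k+1)));q=P[l==i]
        f=q[q[:,2]<.012]
        r=q[q[:,2]>.014]
        for nm,a in(("all",q),("floor",f),("rim",r)):
            print(n,nm,len(a),cv2.minAreaRect(a[:,:2].astype(np.float32)),np.median(a[:,2]))
s=manip.observe();print(R.from_rotvec(s["eef_rot"]).as_matrix().round(3))
im=np.load("top.npz")["im"][150:300,220:460]
cv2.imwrite("pics/crop.png",cv2.resize(im[...,::-1],None,fx=3.3,fy=3.3,interpolation=cv2.INTER_CUBIC))
```

```text
top 436 [399. 194.] mid [ 0.6192 -0.1819] ext [0.058 0.057] zmax [0.1002 0.1051 0.1063] dome 99 [ 0.6213 -0.1817  0.105 ]
top 400 [353. 204.] mid [ 0.5952 -0.0663] ext [0.056 0.053] zmax [0.0937 0.0986 0.1001] dome 73 [ 0.5988 -0.0697  0.099 ]
top 201 [493. 233.] mid [ 0.5244 -0.4154] ext [0.077 0.081] zmax [0.0937 0.097  0.0985] dome 60 [ 0.5245 -0.4152  0.0972]
top 437 [163. 229.] mid [0.531  0.4157] ext [0.056 0.058] zmax [0.1    0.1038 0.1057] dome 74 [0.5301 0.415  0.1049]
top 426 [412. 245.] mid [ 0.4928 -0.2119] ext [0.055 0.055] zmax [0.098  0.1032 0.1043] dome 92 [ 0.4934 -0.2071  0.1035]
top 408 [360. 253.] mid [ 0.4722 -0.0837] ext [0.055 0.058] zmax [0.0939 0.099  0.1005] dome 60 [ 0.4739 -0.0857  0.0999]
top all 4038 ((0.5002614259719849, 0.16677196323871613), (0.15629389882087708, 0.20370188355445862), 81.95570373535156) 0.004241295478489282
top floor 3644 ((0.4987450838088989, 0.16971920430660248), (0.1511429250240326, 0.19999834895133972), 82.0739974975586) 0.003946527049811355
top rim 386 ((0.501837968826294, 0.1636669635772705), (0.15049554407596588, 0.1997602432966
[... 580 characters left out ...]
5] ext [0.059 0.057] zmax [0.0939 0.0992 0.1007] dome 36 [ 0.5993 -0.0661  0.1003]
scene 330 [461. 223.] mid [0.5341 0.4165] ext [0.059 0.057] zmax [0.0999 0.1032 0.105 ] dome 97 [0.5348 0.4185 0.1035]
scene all 2253 ((0.5034691691398621, 0.16350094974040985), (0.15123198926448822, 0.2048162966966629), 81.98406219482422) 0.0048366651033626695
scene floor 1915 ((0.5046635270118713, 0.1640237271785736), (0.14865820109844208, 0.20098257064819336), 82.00033569335938) 0.004296848870909864
scene rim 327 ((0.5034695863723755, 0.16318926215171814), (0.1508464217185974, 0.2047218680381775), 82.06868743896484) 0.02112755647492448
[[ 0.935  0.355 -0.001]
 [ 0.355 -0.935  0.002]
 [-0.    -0.002 -1.   ]]
```

View pics/crop.png

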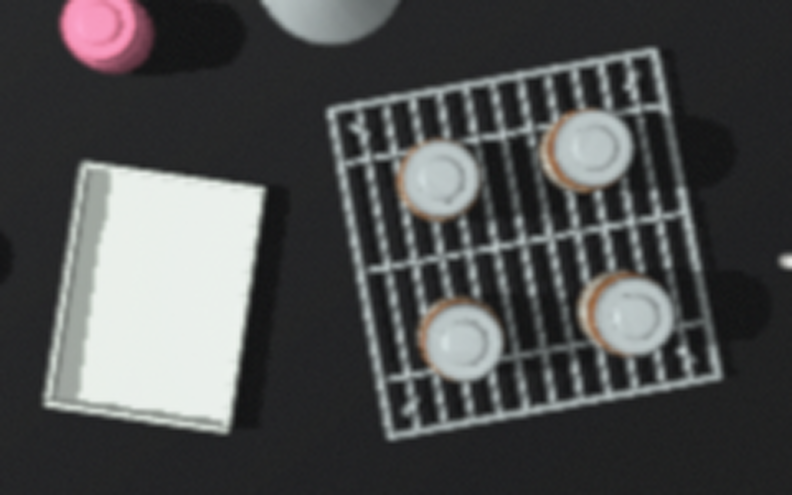

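The crop confirms four amber, grey-lidded jars on the rack and an empty white tray to the left. In world coordinates, the jars are at about (0.621,-0.182), (0.598,-0.066), (0.494,-0.212) and (0.474,-0.084). The tray centre is at (0.502,0.165). First I'll square the tool to the world axes, close the fingers and head for the jar at (0.494,-0.212).

>>> apply_moves(
  plan=[
    [0, 0, 0, 0, 0, 7],
    [0, 0, 0, 0, 0, 7],
    [0, 0, 0, 0, 0, 6.8],
    [2.6, -3.9, 0, 0, 0, 0],
    [2.6, -3.9, 0, 0, 0, 0],
    [2.6, -3.9, 0, 0, 0, 0],
    [2.6, -3.9, 0, 0, 0, 0],
    [2.6, -3.9, 0, 0, 0, 0],
    [2.6, -3.9, 0, 0, 0, 0],
    [2.6, -3.9, 0, 0, 0, 0],
  ],
  claw=0,
  force=40,
)

```text
clock: 1.1
tcp_pos: [0.4134, -0.3329, 0.2311]
eef_rot: [-3.141, 0.001, 0.0]
contact_force: [0.8, 0.2, 0.0]
gripper_width: -0.0001
grasp_force: 0.0
```

>>> apply_moves(
  plan=[
    [2.0, -3.0, 0, 0, 0, 0],
    [2.0, -3.0, 0, 0, 0, 0],
    [2.0, -3.0, 0, 0, 0, 0],
    [2.0, -3.1, 0, 0, 0, 0],
    [0, 0, 3, 0, 0, 0],
    [0, 0, 3, 0, 0, 0],
    [0, 0, 3, 0, 0, 0],
    [0, 0, 2, 0, 0, 0],
    [0, 0, 0, 0, 0, 0],
    [0, 0, 0, 0, 0, 0],
  ],
)

```text
clock: 2.1
tcp_pos: [0.4928, -0.2138, 0.1214]
eef_rot: [-3.141, 0.0, 0.001]
contact_force: [0.4, -0.0, -0.2]
gripper_width: -0.0003
grasp_force: 0.0
```

>>> apply_moves(
  plan=[
    [0.1, -0.2, 0.5, 0, 0, 0],
    [0, 0, 0.5, 0, 0, 0],
    [0, 0, 0.4, 0, 0, 0],
    [0, 0, 0.1, 0, 0, 0],
    [0, 0, 0, 0, 0, 0],
    [0, 0, 0, 0, 0, 0],
  ],
)

```text
clock: 2.7
tcp_pos: [0.4939, -0.2118, 0.1064]
eef_rot: [3.141, -0.0, 0.0]
contact_force: [0.4, 0.3, 0.1]
gripper_width: 0.0001
grasp_force: 0.0
```

>>> apply_moves(
  plan=[
    [0, 0, 0.1, 0, 0, 0],
    [0, 0, 0, 0, 0, 0],
  ],
)

```text
clock: 2.9
tcp_pos: [0.4938, -0.2118, 0.1053]
eef_rot: [3.142, -0.0, 0.0]
contact_force: [0.8, -0.0, 0.5]
gripper_width: 0.0002
grasp_force: 0.0
```

>>> apply_moves(
  plan=[
    [0, 0, 0.05, 0, 0, 0],
    [0, 0, 0.03, 0, 0, 0],
    [0, 0, 0, 0, 0, 0],
  ],
)

```text
clock: 3.2
tcp_pos: [0.4938, -0.2118, 0.1045]
eef_rot: [3.142, -0.0, 0.0]
contact_force: [0.1, -0.3, -0.2]
gripper_width: 0.0002
grasp_force: 0.0
```

>>> apply_moves(
  plan=[
    [0, 0, 0.05, 0, 0, 0],
    [0, 0, 0, 0, 0, 0],
  ],
)

```text
clock: 3.4
tcp_pos: [0.4938, -0.2118, 0.104]
eef_rot: [-3.142, 0.0, 0.0]
contact_force: [0.2, 0.0, 0.2]
gripper_width: -0.0001
grasp_force: 0.0
```

>>> apply_moves(
  plan=[
    [0, 0, 0.05, 0, 0, 0],
    [0, 0, 0, 0, 0, 0],
  ],
)

```text
clock: 3.6
tcp_pos: [0.4938, -0.2117, 0.1035]
eef_rot: [-3.142, 0.0, 0.0]
contact_force: [-0.4, -1.0, -0.2]
gripper_width: -0.0001
grasp_force: 0.0
```

>>> apply_moves(
  plan=[
    [0, 0, 0.05, 0, 0, 0],
    [0, 0, 0, 0, 0, 0],
  ],
)

```text
clock: 3.8
tcp_pos: [0.4938, -0.2117, 0.103]
eef_rot: [-3.142, 0.0, 0.0]
contact_force: [0.3, -0.0, 1.0]
gripper_width: -0.0001
grasp_force: 0.0
```

>>> apply_moves(
  plan=[
    [0, 0, 0.05, 0, 0, 0],
    [0, 0, 0, 0, 0, 0],
  ],
)

```text
clock: 4.0
tcp_pos: [0.4938, -0.2117, 0.1025]
eef_rot: [-3.142, 0.0, 0.0]
contact_force: [0.0, -0.9, -0.4]
gripper_width: 0.0
grasp_force: 0.0
```

>>> apply_moves(
  plan=[
    [0, 0, 0.05, 0, 0, 0],
    [0, 0, 0, 0, 0, 0],
  ],
)

```text
clock: 4.2
tcp_pos: [0.4938, -0.2118, 0.102]
eef_rot: [-3.142, 0.0, 0.0]
contact_force: [0.8, -0.3, 0.0]
gripper_width: 0.0004
grasp_force: 0.0
```

>>> apply_moves(
  plan=[
    [0, 0, 0.05, 0, 0, 0],
    [0, 0, 0, 0, 0, 0],
  ],
)

```text
clock: 4.4
tcp_pos: [0.4938, -0.2118, 0.1016]
eef_rot: [-3.142, 0.001, -0.0]
contact_force: [-0.8, 0.3, 1.8]
gripper_width: 0.0003
grasp_force: 0.8
```

>>> apply_moves(
  plan=[
    [0, 0, 0.05, 0, 0, 0],
    [0, 0, 0, 0, 0, 0],
  ],
)

```text
clock: 4.6
tcp_pos: [0.4939, -0.2118, 0.1013]
eef_rot: [3.142, -0.0, 0.0]
contact_force: [-0.8, 0.6, 5.2]
gripper_width: -0.0002
grasp_force: 2.3
```

>>> apply_moves(
  plan=[
    [0, 0, 0.05, 0, 0, 0],
    [0, 0, 0, 0, 0, 0],
  ],
)

```text
clock: 4.8
tcp_pos: [0.4939, -0.2118, 0.101]
eef_rot: [3.142, -0.0, 0.001]
contact_force: [-1.0, 0.4, 7.7]
gripper_width: -0.0002
grasp_force: 3.7
```

>>> apply_moves(
  plan=[
    [0, 0, 0.05, 0, 0, 0],
    [0, 0, 0, 0, 0, 0],
  ],
)

```text
clock: 5.0
tcp_pos: [0.4939, -0.2118, 0.1008]
eef_rot: [3.142, -0.001, 0.001]
contact_force: [-2.3, 1.2, 9.5]
gripper_width: 0.0
grasp_force: 4.8
```

>>> apply_moves(
  plan=[
    [0, 0, 0.06, 0, 0, 0],
    [0, 0, 0, 0, 0, 0],
  ],
)

```text
clock: 5.2
tcp_pos: [0.4939, -0.2118, 0.1005]
eef_rot: [-3.142, 0.001, -0.001]
contact_force: [-2.1, 0.4, 12.4]
gripper_width: 0.0002
grasp_force: 6.3
```

>>> apply_moves(
  plan=[
    [0, 0, 0.05, 0, 0, 0],
    [0, 0, 0, 0, 0, 0],
  ],
)

```text
clock: 5.4
tcp_pos: [0.4939, -0.2118, 0.1003]
eef_rot: [3.142, -0.001, 0.001]
contact_force: [-3.7, 0.9, 14.0]
gripper_width: -0.0003
grasp_force: 7.4
```

That jar is sealed (14 N, springy, no click). Next is the jar at (0.621,-0.182).

>>> apply_moves(
  plan=[
    [0, 0, -1, 0, 0, 0],
    [0, 0, -1, 0, 0, 0],
    [3.2, -0.7, 0, 0, 0, 0],
    [3.2, -0.8, 0, 0, 0, 0],
    [3.2, -0.7, 0, 0, 0, 0],
    [3.1, -0.8, 0, 0, 0, 0],
    [0, 0, 0.6, 0, 0, 0],
    [0, 0, 0.5, 0, 0, 0],
    [0, 0, 0, 0, 0, 0],
    [0, 0, 0, 0, 0, 0],
  ],
)

```text
clock: 6.4
tcp_pos: [0.6194, -0.1826, 0.1078]
eef_rot: [3.141, -0.003, -0.003]
contact_force: [0.2, -0.9, -0.5]
gripper_width: -0.0002
grasp_force: 0.0
```

>>> apply_moves(
  plan=[
    [0, 0, 0.1, 0, 0, 0],
    [0, 0, 0, 0, 0, 0],
    [0, 0, 0, 0, 0, 0],
  ],
)

```text
clock: 6.7
tcp_pos: [0.6208, -0.182, 0.1072]
eef_rot: [3.142, -0.001, 0.001]
contact_force: [-0.3, -0.0, 0.5]
gripper_width: 0.0001
grasp_force: 0.0
```

>>> apply_moves(
  plan=[
    [0, 0, 0.1, 0, 0, 0],
    [0, 0, 0, 0, 0, 0],
    [0, 0, 0, 0, 0, 0],
  ],
)

```text
clock: 7.0
tcp_pos: [0.6208, -0.1818, 0.1059]
eef_rot: [-3.142, 0.0, 0.0]
contact_force: [0.2, 0.2, 0.5]
gripper_width: 0.0001
grasp_force: 0.0
```

>>> apply_moves(
  plan=[
    [0, 0, 0.1, 0, 0, 0],
    [0, 0, 0, 0, 0, 0],
  ],
)

```text
clock: 7.2
tcp_pos: [0.6207, -0.1817, 0.1047]
eef_rot: [-3.141, 0.0, 0.0]
contact_force: [0.7, -0.1, 0.4]
gripper_width: 0.0002
grasp_force: 0.0
```

>>> apply_moves(
  plan=[
    [0, 0, 0.1, 0, 0, 0],
    [0, 0, 0, 0, 0, 0],
  ],
)

```text
clock: 7.4
tcp_pos: [0.6209, -0.1818, 0.1042]
eef_rot: [3.142, -0.0, 0.0]
contact_force: [-0.4, 0.7, 1.3]
gripper_width: -0.0001
grasp_force: 0.8
```

>>> apply_moves(
  plan=[
    [0, 0, 0.05, 0, 0, 0],
    [0, 0, 0.05, 0, 0, 0],
    [0, 0, 0, 0, 0, 0],
  ],
)

```text
clock: 7.7
tcp_pos: [0.621, -0.1818, 0.1038]
eef_rot: [3.142, -0.0, 0.001]
contact_force: [-2.2, 0.3, 7.3]
gripper_width: -0.0001
grasp_force: 3.3
```

>>> apply_moves(
  plan=[
    [0, 0, 0.05, 0, 0, 0],
    [0, 0, 0, 0, 0, 0],
  ],
)

```text
clock: 7.9
tcp_pos: [0.621, -0.1818, 0.1036]
eef_rot: [-3.142, 0.0, -0.001]
contact_force: [-2.7, 1.2, 9.1]
gripper_width: 0.0002
grasp_force: 4.4
```

>>> apply_moves(
  plan=[
    [0, 0, 0.05, 0, 0, 0],
    [0, 0, 0, 0, 0, 0],
  ],
)

```text
clock: 8.1
tcp_pos: [0.6209, -0.1818, 0.1035]
eef_rot: [-3.142, 0.001, -0.001]
contact_force: [-2.9, 1.1, 10.6]
gripper_width: -0.0
grasp_force: 5.4
```

>>> apply_moves(
  plan=[
    [0, 0, 0.06, 0, 0, 0],
    [0, 0, 0, 0, 0, 0],
  ],
)

```text
clock: 8.3
tcp_pos: [0.621, -0.1818, 0.1033]
eef_rot: [-3.142, 0.001, -0.001]
contact_force: [-3.2, 2.0, 14.5]
gripper_width: 0.0001
grasp_force: 6.7
```

>>> apply_moves(
  plan=[
    [0, 0, 0.05, 0, 0, 0],
    [0, 0, 0, 0, 0, 0],
  ],
)

```text
clock: 8.5
tcp_pos: [0.621, -0.1818, 0.1031]
eef_rot: [-3.142, 0.0, -0.002]
contact_force: [-3.8, 1.7, 15.9]
gripper_width: 0.0
grasp_force: 7.8
```

Sealed too (16 N, no click). Next is (0.598,-0.066).

>>> apply_moves(
  plan=[
    [0, 0, -1, 0, 0, 0],
    [0, 0, -1, 0, 0, 0],
    [-0.6, -2.9, 0, 0, 0, 0],
    [-0.6, -2.9, 0, 0, 0, 0],
    [-0.6, -2.9, 0, 0, 0, 0],
    [-0.5, -2.8, 0, 0, 0, 0],
    [0, 0, 1, 0, 0, 0],
    [0, 0, 0.8, 0, 0, 0],
    [0, 0, 0, 0, 0, 0],
    [0, 0, 0, 0, 0, 0],
  ],
)

```text
clock: 9.5
tcp_pos: [0.5978, -0.0685, 0.1025]
eef_rot: [3.141, -0.004, -0.001]
contact_force: [0.1, -0.0, 0.7]
gripper_width: 0.0002
grasp_force: 0.0
```

>>> apply_moves(
  plan=[
    [0, 0, 0.1, 0, 0, 0],
    [0, 0, 0, 0, 0, 0],
    [0, 0, 0, 0, 0, 0],
  ],
)

```text
clock: 9.8
tcp_pos: [0.598, -0.0672, 0.102]
eef_rot: [3.142, -0.001, 0.001]
contact_force: [0.2, -0.2, 0.3]
gripper_width: 0.0001
grasp_force: 0.0
```

>>> apply_moves(
  plan=[
    [0, 0, 0.1, 0, 0, 0],
    [0, 0, 0, 0, 0, 0],
  ],
)

```text
clock: 10.0
tcp_pos: [0.5978, -0.0668, 0.1008]
eef_rot: [-3.142, 0.0, 0.0]
contact_force: [0.8, 0.6, 0.7]
gripper_width: -0.0005
grasp_force: 0.0
```

>>> apply_moves(
  plan=[
    [0, 0, 0.1, 0, 0, 0],
    [0, 0, 0, 0, 0, 0],
  ],
)

```text
clock: 10.2
tcp_pos: [0.5978, -0.0667, 0.0997]
eef_rot: [-3.142, 0.0, 0.0]
contact_force: [-0.1, -0.3, -0.4]
gripper_width: 0.0002
grasp_force: 0.0
```

>>> apply_moves(
  plan=[
    [0, 0, 0.1, 0, 0, 0],
    [0, 0, 0, 0, 0, 0],
  ],
)

```text
clock: 10.4
tcp_pos: [0.5978, -0.0667, 0.0987]
eef_rot: [-3.142, 0.0, 0.0]
contact_force: [-0.1, 0.8, 0.7]
gripper_width: 0.0001
grasp_force: 0.0
```

>>> apply_moves(
  plan=[
    [0, 0, 0.1, 0, 0, 0],
    [0, 0, 0, 0, 0, 0],
  ],
)

```text
clock: 10.6
tcp_pos: [0.5978, -0.0668, 0.0977]
eef_rot: [-3.142, 0.0, 0.0]
contact_force: [-0.7, 0.3, -0.6]
gripper_width: -0.0001
grasp_force: 0.0
```

>>> apply_moves(
  plan=[
    [0, 0, 0.08, 0, 0, 0],
    [0, 0, 0, 0, 0, 0],
  ],
)

```text
clock: 10.8
tcp_pos: [0.5979, -0.0668, 0.0971]
eef_rot: [-3.142, 0.0, -0.0]
contact_force: [-0.7, 0.5, 1.1]
gripper_width: 0.0002
grasp_force: 0.6
```

>>> apply_moves(
  plan=[
    [0, 0, 0.06, 0, 0, 0],
    [0, 0, 0, 0, 0, 0],
  ],
)

```text
clock: 11.0
tcp_pos: [0.5979, -0.0668, 0.0969]
eef_rot: [-3.142, 0.0, -0.0]
contact_force: [-1.0, 0.0, 4.7]
gripper_width: -0.0003
grasp_force: 2.3
```

>>> apply_moves(
  plan=[
    [0, 0, 0.06, 0, 0, 0],
    [0, 0, 0, 0, 0, 0],
  ],
)

```text
clock: 11.2
tcp_pos: [0.598, -0.0668, 0.0967]
eef_rot: [-3.141, 0.001, -0.001]
contact_force: [-1.3, -0.2, 7.5]
gripper_width: 0.0001
grasp_force: 3.8
```

>>> apply_moves(
  plan=[
    [0, 0, 0.05, 0, 0, 0],
    [0, 0, 0, 0, 0, 0],
  ],
)

```text
clock: 11.4
tcp_pos: [0.598, -0.0668, 0.0965]
eef_rot: [-3.141, 0.001, -0.001]
contact_force: [-2.3, 0.5, 10.4]
gripper_width: -0.0002
grasp_force: 4.9
```

>>> apply_moves(
  plan=[
    [0, 0, 0.05, 0, 0, 0],
    [0, 0, 0, 0, 0, 0],
  ],
)

```text
clock: 11.6
tcp_pos: [0.598, -0.0668, 0.0964]
eef_rot: [-3.141, 0.001, -0.001]
contact_force: [-3.2, 1.1, 11.6]
gripper_width: 0.0
grasp_force: 6.1
```

>>> apply_moves(
  plan=[
    [0, 0, 0.05, 0, 0, 0],
    [0, 0, 0, 0, 0, 0],
  ],
)

```text
clock: 11.8
tcp_pos: [0.598, -0.0668, 0.0962]
eef_rot: [-3.141, 0.001, -0.001]
contact_force: [-4.9, 0.0, 14.9]
gripper_width: -0.0
grasp_force: 7.3
```

Sealed (15 N). Last is (0.474,-0.084), which still has to be clicked.

>>> apply_moves(
  plan=[
    [0, 0, -1, 0, 0, 0],
    [0, 0, -1, 0, 0, 0],
    [-3.1, 0.5, 0, 0, 0, 0],
    [-3.1, 0.4, 0, 0, 0, 0],
    [-3.1, 0.4, 0, 0, 0, 0],
    [-3.1, 0.4, 0, 0, 0, 0],
    [0, 0, 1, 0, 0, 0],
    [0, 0, 0.4, 0, 0, 0],
    [0, 0, 0, 0, 0, 0],
    [0, 0, 0, 0, 0, 0],
  ],
)

```text
clock: 12.8
tcp_pos: [0.4751, -0.0836, 0.1003]
eef_rot: [3.142, 0.001, 0.002]
contact_force: [0.4, 0.7, 0.0]
gripper_width: 0.0002
grasp_force: 0.0
```

>>> apply_moves(
  plan=[
    [0, 0, 0.1, 0, 0, 0],
    [0, 0, 0, 0, 0, 0],
    [0, 0, 0, 0, 0, 0],
  ],
)

```text
clock: 13.1
tcp_pos: [0.4741, -0.0837, 0.0993]
eef_rot: [3.142, -0.0, 0.0]
contact_force: [0.2, 0.6, -0.0]
gripper_width: 0.0
grasp_force: 0.0
```

>>> apply_moves(
  plan=[
    [0, 0, 0.1, 0, 0, 0],
    [0, 0, 0, 0, 0, 0],
  ],
)

```text
clock: 13.3
tcp_pos: [0.4738, -0.0837, 0.0983]
eef_rot: [-3.142, 0.0, 0.0]
contact_force: [-0.3, -1.0, -1.0]
gripper_width: 0.0003
grasp_force: 0.0
```

>>> apply_moves(
  plan=[
    [0, 0, 0.1, 0, 0, 0],
    [0, 0, 0, 0, 0, 0],
  ],
)

```text
clock: 13.5
tcp_pos: [0.4739, -0.0838, 0.0974]
eef_rot: [3.142, -0.0, 0.0]
contact_force: [-0.1, -0.4, -0.3]
gripper_width: 0.0
grasp_force: 0.2
```

>>> apply_moves(
  plan=[
    [0, 0, 0.08, 0, 0, 0],
    [0, 0, 0, 0, 0, 0],
  ],
)

```text
clock: 13.7
tcp_pos: [0.474, -0.0838, 0.097]
eef_rot: [-3.142, 0.001, -0.001]
contact_force: [-2.2, -0.4, 7.7]
gripper_width: 0.0002
grasp_force: 4.1
```

>>> apply_moves(
  plan=[
    [0, 0, 0.06, 0, 0, 0],
    [0, 0, 0, 0, 0, 0],
  ],
)

```text
clock: 13.9
tcp_pos: [0.4739, -0.0838, 0.0964]
eef_rot: [-3.142, 0.0, -0.001]
contact_force: [-1.0, 0.7, 8.0]
gripper_width: -0.0001
grasp_force: 3.4
```

>>> apply_moves(
  plan=[
    [0, 0, 0.05, 0, 0, 0],
    [0, 0, 0, 0, 0, 0],
  ],
)

```text
clock: 14.1
tcp_pos: [0.474, -0.0838, 0.0959]
eef_rot: [-3.142, 0.001, -0.001]
contact_force: [-0.0, 0.2, 5.6]
gripper_width: 0.0001
grasp_force: 2.7
```

Force is falling as it goes in, so this lid is clicking. Contact was at 0.0974, so I'll push to the full 3 mm.

>>> apply_moves(
  plan=[
    [0, 0, 0.05, 0, 0, 0],
    [0, 0, 0.05, 0, 0, 0],
    [0, 0, 0, 0, 0, 0],
  ],
)

```text
clock: 14.4
tcp_pos: [0.4739, -0.0838, 0.0945]
eef_rot: [3.142, -0.0, 0.0]
contact_force: [0.2, 0.1, 2.3]
gripper_width: 0.0
grasp_force: 1.2
```

>>> apply_moves(
  plan=[
    [0, 0, 0.05, 0, 0, 0],
    [0, 0, 0, 0, 0, 0],
  ],
)

```text
clock: 14.6
tcp_pos: [0.4739, -0.0838, 0.0941]
eef_rot: [-3.142, 0.0, -0.0]
contact_force: [-0.6, -0.2, 6.1]
gripper_width: 0.0004
grasp_force: 2.7
```

>>> apply_moves(
  plan=[
    [0, 0, 0.05, 0, 0, 0],
    [0, 0, 0, 0, 0, 0],
  ],
)

```text
clock: 14.8
tcp_pos: [0.4739, -0.0838, 0.094]
eef_rot: [-3.141, 0.001, -0.001]
contact_force: [-1.6, 0.2, 11.1]
gripper_width: 0.0002
grasp_force: 5.2
```

Bottomed out after a 3.4 mm stroke, so this is the unsealed jar. I'll retreat, open and go down around it.

>>> apply_moves(
  plan=[
    [0, 0, -1, 0, 0, 0],
    [0, 0, -1.5, 0, 0, 0],
    [0, 0, -1.5, 0, 0, 0],
    [0, 0, 0, 0, 0, 0],
    [0, 0, 0, 0, 0, 0],
  ],
)

```text
clock: 15.3
tcp_pos: [0.4739, -0.0837, 0.1334]
eef_rot: [3.142, -0.0, 0.001]
contact_force: [-1.0, -0.3, -0.3]
gripper_width: -0.0001
grasp_force: 0.0
```

>>> apply_moves(
  plan=[
    [0, 0, 0, 0, 0, 0],
    [0, 0, 0, 0, 0, 0],
    [0, 0, 0, 0, 0, 0],
    [0, 0, 0, 0, 0, 0],
    [0, 0, 0, 0, 0, 0],
    [0, 0, 0, 0, 0, 0],
    [0, 0, 0, 0, 0, 0],
  ],
  claw=100,
)

```text
clock: 16.0
tcp_pos: [0.4738, -0.0838, 0.1334]
eef_rot: [-3.142, 0.0, -0.0]
contact_force: [0.2, 0.2, 0.3]
gripper_width: 0.0855
grasp_force: 0.0
```

>>> apply_moves(
  plan=[
    [0, 0, 1, 0, 0, 0],
    [0, 0, 1, 0, 0, 0],
    [0, 0, 1, 0, 0, 0],
    [0, 0, 1, 0, 0, 0],
    [0, 0, 1, 0, 0, 0],
    [0, 0, 0, 0, 0, 0],
  ],
)

```text
clock: 16.6
tcp_pos: [0.4728, -0.0836, 0.0818]
eef_rot: [-3.141, 0.0, 0.005]
contact_force: [-0.4, 0.2, 0.7]
gripper_width: 0.0855
grasp_force: 0.0
```

>>> apply_moves(
  plan=[
    [0, 0, 1, 0, 0, 0],
    [0, 0, 1, 0, 0, 0],
    [0, 0, 1, 0, 0, 0],
    [0, 0, 1, 0, 0, 0],
    [0, 0, 0.8, 0, 0, 0],
    [0, 0, 0, 0, 0, 0],
    [0, 0, 0, 0, 0, 0],
  ],
)

```text
clock: 17.3
tcp_pos: [0.4737, -0.0838, 0.0352]
eef_rot: [-3.142, 0.001, 0.001]
contact_force: [0.5, -0.1, 0.5]
gripper_width: 0.0855
grasp_force: 0.0
```

>>> apply_moves(
  plan=[
    [0, 0, 0, 0, 0, 0],
    [0, 0, 0, 0, 0, 0],
    [0, 0, 0, 0, 0, 0],
    [0, 0, 0, 0, 0, 0],
    [0, 0, 0, 0, 0, 0],
  ],
  claw=60,
  force=30,
)

```text
clock: 17.8
tcp_pos: [0.4742, -0.0838, 0.036]
eef_rot: [3.142, -0.0, 0.002]
contact_force: [-0.8, 1.1, 5.6]
gripper_width: 0.0635
grasp_force: 33.1
```

>>> apply_moves(
  plan=[
    [0, 0, 0, 0, 0, 0],
    [0, 0, -0.5, 0, 0, 0],
    [0, 0, -1, 0, 0, 0],
    [0, 0, -1, 0, 0, 0],
    [0, 0, -1.5, 0, 0, 0],
    [0, 0, -1.5, 0, 0, 0],
    [0, 0, -0.5, 0, 0, 0],
    [0, 0, 0, 0, 0, 0],
    [0, 0, 0, 0, 0, 0],
  ],
  claw=60,
  force=45,
)

```text
clock: 18.7
tcp_pos: [0.4736, -0.0836, 0.0953]
eef_rot: [-3.142, 0.0, 0.0]
contact_force: [0.2, -0.1, -3.7]
gripper_width: 0.0629
grasp_force: 50.2
```

Run:
```python
from h import *
im,d=grab_frame("scene"); cv2.imwrite("pics/lift.png",cv2.resize(im[100:260,180:440,::-1],None,fx=3,fy=3))
```

```text
(no output)
```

View pics/lift.png

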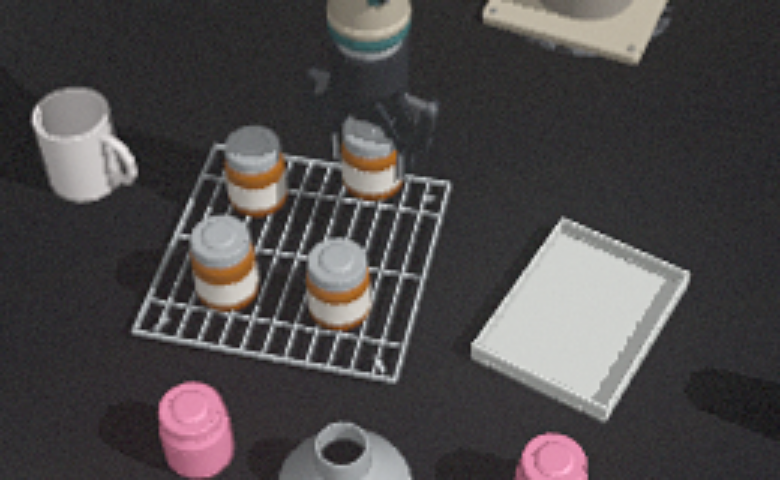

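The picture shows the jar at crop (370,155) held upright above the rack, with the other three still in place. Now I'll carry it to the tray.

>>> apply_moves(
  plan=[
    [0.1, -1.5, 0, 0, 0, 0],
    [0.3, -2.5, 0, 0, 0, 0],
    [0.3, -3, 0, 0, 0, 0],
    [0.4, -3, 0, 0, 0, 0],
    [0.4, -3, 0, 0, 0, 0],
    [0.4, -3, 0, 0, 0, 0],
    [0.3, -3, 0, 0, 0, 0],
    [0.3, -2.5, 0, 0, 0, 0],
    [0.2, -2, 0, 0, 0, 0],
    [0.1, -1.4, 0, 0, 0, 0],
  ],
)

```text
clock: 19.75
tcp_pos: [0.5014, 0.1671, 0.0946]
eef_rot: [-3.142, -0.003, 0.002]
contact_force: [0.1, 0.0, -3.8]
gripper_width: 0.0629
grasp_force: 50.4
```

>>> apply_moves(
  plan=[
    [0, 0, 0, 0, 0, 0],
    [0, 0, 0, 0, 0, 0],
    [0, 0, 0.8, 0, 0, 0],
    [0, 0, 0.8, 0, 0, 0],
    [0, 0, 0.8, 0, 0, 0],
    [0, 0, 0.8, 0, 0, 0],
    [0, 0, 0.8, 0, 0, 0],
    [0, 0, 0.8, 0, 0, 0],
    [0, 0, 0.8, 0, 0, 0],
    [0, 0, 0.4, 0, 0, 0],
  ],
)

```text
clock: 20.75
tcp_pos: [0.5015, 0.1652, 0.0345]
eef_rot: [3.141, -0.0, -0.002]
contact_force: [0.0, -0.2, -2.9]
gripper_width: 0.0628
grasp_force: 50.4
```

>>> apply_moves(
  plan=[
    [0, 0, 0.3, 0, 0, 0],
    [0, 0, 0.3, 0, 0, 0],
    [0, 0, 0, 0, 0, 0],
    [0, 0, 0, 0, 0, 0],
  ],
)

```text
clock: 21.15
tcp_pos: [0.5021, 0.1653, 0.0296]
eef_rot: [-3.141, 0.0, -0.001]
contact_force: [-0.3, 0.1, -3.2]
gripper_width: 0.0632
grasp_force: 50.4
```

>>> apply_moves(
  plan=[
    [0, 0, 0.2, 0, 0, 0],
    [0, 0, 0.2, 0, 0, 0],
    [0, 0, 0, 0, 0, 0],
    [0, 0, 0, 0, 0, 0],
  ],
)

```text
clock: 21.55
tcp_pos: [0.5019, 0.1652, 0.0254]
eef_rot: [3.142, -0.0, -0.0]
contact_force: [-0.1, 0.1, -3.3]
gripper_width: 0.0632
grasp_force: 50.5
```

>>> apply_moves(
  plan=[
    [0, 0, 0.1, 0, 0, 0],
    [0, 0, 0, 0, 0, 0],
  ],
)

```text
clock: 21.75
tcp_pos: [0.5019, 0.1652, 0.0243]
eef_rot: [3.142, -0.0, -0.0]
contact_force: [0.3, 0.5, -4.4]
gripper_width: 0.0629
grasp_force: 50.5
```

>>> apply_moves(
  plan=[
    [0, 0, 0.1, 0, 0, 0],
    [0, 0, 0, 0, 0, 0],
  ],
)

```text
clock: 21.95
tcp_pos: [0.5019, 0.1653, 0.0241]
eef_rot: [-3.141, 0.0, -0.0]
contact_force: [-2.4, -0.5, 3.8]
gripper_width: 0.0625
grasp_force: 51.3
```

Touched down (force went from -4 to +4 N). I'll release and withdraw.

>>> apply_moves(
  plan=[
    [0, 0, 0, 0, 0, 0],
    [0, 0, 0, 0, 0, 0],
    [0, 0, 0, 0, 0, 0],
    [0, 0, 0, 0, 0, 0],
    [0, 0, 0, 0, 0, 0],
  ],
  claw=100,
)

```text
clock: 22.45
tcp_pos: [0.502, 0.1652, 0.0234]
eef_rot: [-3.142, 0.0, -0.0]
contact_force: [0.1, 0.1, 0.7]
gripper_width: 0.0855
grasp_force: 0.0
```

>>> apply_moves(
  plan=[
    [0, 0, -0.5, 0, 0, 0],
    [0, 0, -1, 0, 0, 0],
    [0, 0, -2, 0, 0, 0],
    [0, 0, -2, 0, 0, 0],
    [0, 0, -3, 0, 0, 0],
    [0, 0, -3, 0, 0, 0],
    [0, 0, -3, 0, 0, 0],
    [0, 0, -2, 0, 0, 0],
    [0, 0, 0, 0, 0, 0],
    [0, 0, 0, 0, 0, 0],
  ],
)

```text
clock: 23.45
tcp_pos: [0.5018, 0.1653, 0.1891]
eef_rot: [-3.141, 0.0, -0.002]
contact_force: [-0.3, -0.8, -0.2]
gripper_width: 0.0854
grasp_force: 0.0
```

Run:
```python
from h import *
im,d=grab_frame("scene"); cv2.imwrite("pics/end.png",cv2.resize(im[120:280,180:440,::-1],None,fx=3,fy=3))
```

```text
(no output)
```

View pics/end.png

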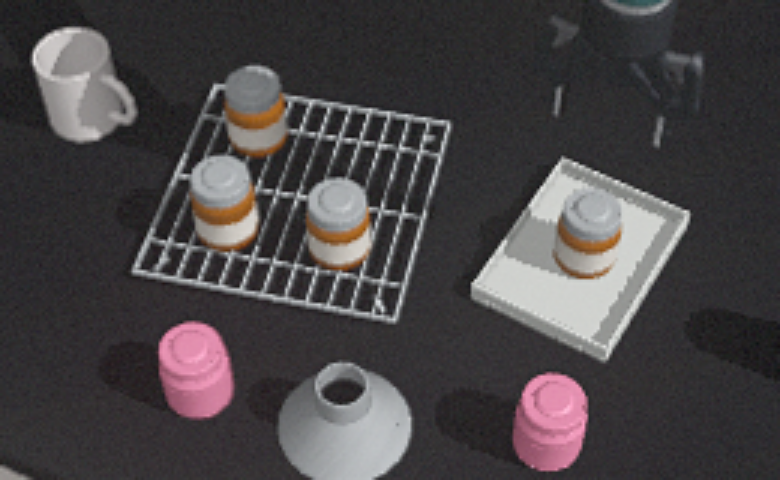

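The jar stands upright mid-tray at crop (588,235), the three sealed jars are unmoved on the rack, and the gripper is clear.

```bash
python3 -c "
from workcell import ticket
print(ticket.close_job())"
```

```text
the job is handed in; nothing more can be done
None
```

The jar that clicked (the one at about x 0.474, y -0.084 m) now stands upright in the white tray, the three sealed jars are still in place on the rack, and the job is handed in at about 23.5 s; no verdict was returned.

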